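# Grease the pillow block of the etching press

### The arm

A 6-joint arm with a two-finger parallel gripper is mounted at the origin on the work surface. World frame = base frame: x ahead of the robot, y to its left, z up, the work surface at z = 0. Lengths are in m, angles in rad, forces in N, time in s.
With the tool pointing down it reaches from about 0.2 to 0.875 m from the base axis. Payload 3.4 kg.
Tool frame: the origin (TCP) lies at the very end of the fingers, on their centre line; the grasp point (between the pads) lies 19 mm behind it; z points along the fingers, y is the direction in which the jaws open and shut (so a half turn about z gives the same grasp; the last joint's range is limited). The gripper opens to 94 mm and grips with 3 to 60 N. Pads are 16 mm wide; open, the fingers measure 119 mm over their backs; the gripper's body (75 mm by 177 mm) begins 78 mm behind the grasp point.
Start: joints at [-1.391, 0.276, 1.505, -0, 1.361, -0.121], TCP at [0.17, -0.549, 0.205] pointing down, gripper open.
Joint ranges: [-2.89, 2.89], [-0.75, 2.08], [0.22, 2.7], [-1.18, 4.32], [0.11, 2.71], [-2.7, 2.7]. Speed limits (rad/s): [2.57, 2.57, 3.14, 3.14, 3.14, 3.14].

### API

Orientations are given as a unit quaternion [w, x, y, z].
In Python, from workcell import state, camera, calibration, hand_in, spot_in, outline_of gives the robot as it stands. The module is installed in compiled form; this text tells all that it offers.
- The arm moves only by the tool apply_moves, never from a script. Its argument "plan" is a list of rows, each a list of 3 entries, a list of its own where there are three numbers: the opening in per cent of the stroke, from 0 (shut) to 100 (fully open), then the shift along the tool's x, y, z in m, then the turn about the tool's z in rad. In form: [[jaw, [dx, dy, dz], spin], ...]. A call has 1 to 5 rows; each row is the pose to reach, as a shift and turn from the pose measured when the call began, along the tool's axes at that moment; what a row does not reach only later rows make up. A row lasts 1/12 s, in which the tool goes at most 41.7 mm and 7.16 degrees, less where a joint would pass 70% of its speed; a pose out of reach is approached as far as the arm can. A call with a gripper value outside its range is refused whole. The fingers move at their own pace and stop on an object; "grip_force" is the grip in N (left out, the last holds). Time passes only in rows, so rows that repeat a pose let the fingers close. It gives the time, the measured TCP pose, the force and the opening at its end, in the units of the state.
- state(): the state, without advancing time (a new reading comes with each control period).
- camera(name): name is "side" or "top" or "wrist"; returns the picture (420x560x3 uint8, red, green, blue); there is no depth.
- calibration(name): a dict with "fx", "fy", "cx", "cy" (pixels), "pose" (4x4, takes a point from camera to world coordinates). Camera axes: x right, y up, looking along -z (the intrinsics and any distortion apply to the point x, -y, -z); pixel columns grow to the right and rows downward; lengths in m; the calibration is good to about 2 mm. A picture is of the moment at which its call begins: read the wrist's pose just before it. calibration takes no time and is no camera call; for the wrist camera it gives the pose at the moment of the call.
- hand_in(): hands the job in, once; it reports no verdict.
Trained networks look in the newest picture that a camera, given by its name, has taken for a name from the list of things; names that differ only in an ending like _2 or _b are one class to them, and where a whole thing is asked for, a point or a joint stands for the part that bears it (a point fixed in the world has none). Each returns a list of dicts, best first, with "p" (0 to 1); they miss things now and then, are a little off and sometimes report something else, mostly with a low value. They report only what shows in the picture. A call takes as long as a camera call. They do not tell look-alikes from the thing itself.
- spot_in(name, camera): "centre" ([row, column] in pixels, amid what is visible of it).
- outline_of(name, camera): "region" (420x560 bool, what is visible of it) and "centre" ([row, column] in pixels, amid what is visible of it).
The state is a dict: "time": time; "joints": joint angles; "qvel": joint speeds; "joint_torque": joint torques, N m; "eef_pos": TCP position; "tool_rot": TCP orientation; "ft_force": force on the tool from outside, world axes, zero at the start; "torque": the same for the moment, N m; "grip_width": finger opening in m.
Only numpy, scipy, OpenCV 4.12 (cv2) and the standard library are available. Lean on these libraries where they do the work, as an engineer would, in place of code of your own. Each camera call takes 0.05 s, during which the arm holds its last target. There are 200 camera calls.

### The job

Make the etching press safe before you grease it: on its control box push the mushroom-headed stop key right down and let it up again, then push the square roller-brake key right down and let it up, one at a time and leaving the two small round run keys and the bystanders alone. Then draw the push-type grease gun out of the wooden block by its black grip, press its coupler squarely onto the leaning grease nipple of the pillow block until it snaps on, and keep pushing in line with the nipple until the gun's sprung nose is well over half way into its body. Finish like that, still gripping the gun and holding it pushed in against its spring: do not let go.

Things in the scene. Friction and masses are not known exactly. Their poses are not given: they have to be found in the camera images.
- press: Grey motor-driven etching press, fixed (bed 480 x 240 mm, side plates 220 mm high, T-handled screws up to 267 mm). Origin on the table under the middle of its pillow block; x axis along the bed, away from the robot at yaw 0; plates, rollers and motor lie to its -y side, the nearer plate 95 mm from the pillow block's middle. Pillow block: foot 140 x 38 mm on a 38 mm high rail, round housing 68 mm across.
- nipple: Brass grease nipple on top of the pillow block. Origin at the centre of its ball head, 25.5 mm to the -x side of the press's origin and 118.7 mm above the table. Its z axis points out along the nipple, which leans 30 degrees from the vertical towards the press's -x (the robot's side). Ball 10 mm, neck 6 mm in diameter; hexagon 14 mm across, its top 11 mm below the ball's centre along the axis.
- nipple_tip (a point): Top of the nipple's ball head, on its axis, 5 mm out from the ball's centre.
- nipple_home (a point): Point on the nipple's axis 9 mm below the ball's centre (14 mm below the tip), where the centre of the coupler's mouth lies when the coupler has snapped home.
- grease_gun: Push-type grease gun, round, 155 mm long, about 0.35 kg, upright in the block, coupler down; slides out freely. Origin on its axis at the underside of the aluminium reservoir, z up, away from the coupler. Reservoir 38 mm diameter from z = 0 to 55 mm; black grip 26 mm diameter from z = 55 to 100 mm, so fingertips can bear on the 6 mm shoulder below it; steel nose down to z = -55 mm.
- gun_grip (a point): On the gun's axis in the black grip, 77 mm above the gun's origin, 23 mm below the top of the gun: where to grip.
- coupler_mouth (a point): Centre of the coupler's open lower end, on the gun's axis, 55 mm below the gun's origin with the nose out (132 mm below gun_grip). Coupler 20 mm diameter, 33 mm long; flared mouth, bore 11.6 mm, 14 mm deep. Four sprung jaws inside touch the ball about 9 mm before home and snap over it about 4 mm before home, at a push of about 7 N; then the ball rests on the bottom of the bore.
- gun_nose (a joint): How far the sprung nose, with the coupler, is pushed up into the gun's body, in m: 0 fully out, 0.012 fully in. Its spring begins to give at 6 N and takes 13 N when fully in (600 N/m); at 9 mm in it takes 11.4 N.
- tool_block: Bored wooden block 100 x 100 x 75 mm, fixed, origin on the table at its middle. The gun's nose hangs in its 29 mm middle hole (67 mm deep) and the reservoir stands on its top, 75 mm above the table; the mouth is then 20 mm above the table.
- control_box: Press's control box, fixed, 80 mm along its x, 210 mm along its y, 42 mm high with a plate up to 44.5 mm; origin on the table at its middle. Four black spring keys in a row along its y, at y = +75 mm (run, small round), +25 mm (stop, mushroom), -25 mm (brake, square), -75 mm (reverse, small round).
- stop_key_top (a point): Top centre of the stop key: the large round mushroom head, 38 mm across, 64.5 mm above the table.
- stop_key (a joint): Stop key, m pushed down: 0 up, 0.006 right down (about 5 N); springs back.
- brake_key_top (a point): Top centre of the square roller-brake key, 26 x 26 mm, 58.5 mm above the table.
- brake_key (a joint): Brake key, m pushed down: 0 up, 0.006 right down (about 5 N); springs back.
- run_key (a joint): Small round run key (22 mm, top 54.5 mm above the table) at the +y end of the control box, m pushed down. Not to be pushed.
- reverse_key (a joint): Small round reverse-run key (22 mm, top 54.5 mm above the table) at the -y end of the control box, m pushed down. Not to be pushed.
- solvent_bottle: Bystander: white plastic bottle, 62 mm diameter, 165 mm high, origin at the middle of its underside.
- medium_jar: Bystander: small amber glass jar with black lid, 60 mm diameter, 65 mm high, origin at the middle of its underside.
- brayer: Bystander: ink roller lying down, black rubber roll 90 mm long and 40 mm across with a wooden handle, 135 mm long over all, origin on the table under the middle of the roll, handle towards its -x.
Not all that is in view belongs to the job. Leave any yellow look-alike of the control_box alone.

How it is judged:
By the outcome, as a careful person would: the job done as asked, in the order asked, and still so for the second after the job is handed in, while the arm keeps its last pose, push and grip.
It also fails if it takes over 56 s, if anything falls off the work surface, if the arm or the gripper's body presses on something with over 40 N, if the wrist force passes 120 N, or if a joint passes its speed limit or range.

## Working session

There is one attempt and no reset: what is moved stays moved. The work goes in short steps, Python scripts to look and compute and a tool call to move; the robot and the scene stay as the last step left them, time stands still between calls to the robot, and variables do not carry over. Pictures are saved under pics/ and viewed, about 8 in all and at most 12, crops included, and the job is handed in when it is done.

Besides the shell and the picture viewer there is one more tool, called after "Request:" as name(argument=value, ...), one argument or row to a line, values as JSON. apply_moves: Moves the arm, as the interface text tells. Its arguments: {"type":"object","properties":{"plan":{"type":"array"},"grip_force":{"type":"number"}},"required":["plan"]}

```bash
mkdir -p pics; python3 - <<'E'
from workcell import *
import cv2,numpy as np
s=state();print({k:np.round(v,3) for k,v in s.items()})
for c in("top","side","wrist"):
    k=calibration(c);print(c,{a:np.round(b,4).tolist() for a,b in k.items()})
    im=camera(c);cv2.imwrite(f"pics/{c}0.png",im[...,::-1])
    for n in("press","nipple","grease_gun","tool_block","control_box","stop_key_top","brake_key_top","gun_grip"):
        r=spot_in(n,c);print(n,[(np.round(d["centre"]).tolist(),round(d["p"],2)) for d in r[:3]])
a=cv2.imread("pics/top0.png");b=cv2.imread("pics/side0.png")
cv2.imwrite("pics/both0.png",cv2.resize(np.vstack([a,b]),(400,600)))
print(state()["time"])
E
```

```text
{'time': np.float64(0.0), 'joints': array([-1.391,  0.277,  1.506, -0.   ,  1.361, -0.121]), 'qvel': array([-0.001,  0.   ,  0.001,  0.001, -0.001, -0.001]), 'joint_torque': array([ 0.0000e+00, -4.0458e+01, -2.3723e+01,  7.0000e-02,  3.4000e-02,
       -0.0000e+00]), 'eef_pos': array([ 0.17 , -0.549,  0.205]), 'tool_rot': array([-0.001,  0.989,  0.15 , -0.   ]), 'ft_force': array([ 0.818, -0.334,  0.238]), 'torque': array([ 0.055, -0.015, -0.028]), 'grip_width': np.float64(0.094)}
top {'fx': 493.1792, 'fy': 493.1792, 'cx': 276.9847, 'cy': 203.3577, 'pose': [[-0.0013, 0.985, -0.1726, 0.3569], [-1.0, 0.0001, 0.0082, 0.1398], [0.008, 0.1726, 0.985, 1.0404], [0.0, 0.0, 0.0, 1.0]]}
press [([201.0, 505.0], 0.86), ([193.0, 163.0], 0.62)]
nipple []
grease_gun [([190.0, 159.0], 0.58)]
tool_block [([204.0, 176.0], 0.88)]
control_box [([233.0, 303.0], 0.97), ([332.0, 241.0], 0.62)]
stop_key_top [([336.0, 229.0], 0.73), ([233.0, 293.0], 0.49), ([132.0, 251.0], 0.4)]
brake_key_top [([329.0, 252.0], 0.67), ([227.0, 318.0], 0.57)]
gun_grip [([191.0, 162.0], 0.9), ([228.0, 320.0], 0.47)]
side {'fx':
[... 233 characters left out ...]
[([221.0, 295.0], 0.45), ([120.0, 275.0], 0.38)]
grease_gun [([313.0, 247.0], 0.81), ([223.0, 292.0], 0.21)]
tool_block [([338.0, 252.0], 0.61)]
control_box [([226.0, 295.0], 0.82), ([281.0, 385.0], 0.81), ([244.0, 292.0], 0.74)]
stop_key_top [([222.0, 298.0], 0.74), ([282.0, 392.0], 0.68)]
brake_key_top [([259.0, 383.0], 0.59)]
gun_grip [([314.0, 251.0], 0.72)]
wrist {'fx': 306.4957, 'fy': 306.4957, 'cx': 277.0734, 'cy': 207.7087, 'pose': [[0.2963, 0.93, 0.2176, 0.2333], [-0.9551, 0.2881, 0.069, -0.53], [0.0014, -0.2283, 0.9736, 0.3847], [0.0, 0.0, 0.0, 1.0]]}
press [([20.0, 236.0], 0.95)]
nipple []
grease_gun []
tool_block []
control_box []
stop_key_top []
brake_key_top []
gun_grip []
1.35
```

View pics/top0.png

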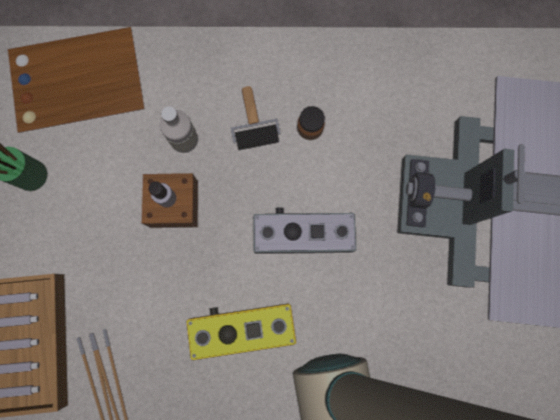

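View pics/side0.png

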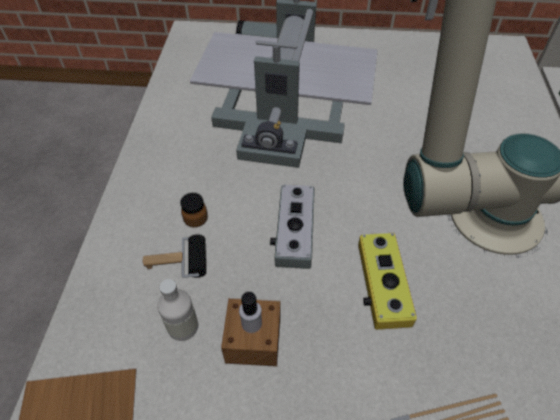

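Top view: the grey control box is at (233,303) with the yellow look-alike at (332,241). The grey one fits the description, so that's the one to use. The gun in its block is at (190,160) and the pillow block at (190,420). Next I'll enlarge crops to confirm and measure.

```bash
cat > h.py <<'E'
from workcell import *
import cv2,numpy as np
from scipy.spatial.transform import Rotation as R
def ray(c,px,k=None):
    k=k or calibration(c);T=np.array(k["pose"])
    d=T[:3,:3]@np.array([(px[1]-k["cx"])/k["fx"],-(px[0]-k["cy"])/k["fy"],-1]);return T[:3,3],d
def onz(c,px,z,k=None):
    o,d=ray(c,px,k);return o+d*(z-o[2])/d[2]
def tri(p1,p2):
    A=[];b=[]
    for c,p in(("top",p1),("side",p2)):
        o,d=ray(c,p);d=d/np.linalg.norm(d);M=np.eye(3)-np.outer(d,d);A.append(M);b.append(M@o)
    return np.linalg.lstsq(np.vstack(A),np.hstack(b),rcond=None)[0]
def proj(c,P,k=None):
    k=k or calibration(c);T=np.array(k["pose"]);q=T[:3,:3].T@(np.array(P)-T[:3,3])
    return [k["cy"]-k["fy"]*q[1]/-q[2],k["cx"]+k["fx"]*q[0]/-q[2]]
def tool():
    s=state();q=s["tool_rot"];return np.array(s["eef_pos"]),R.from_quat([q[1],q[2],q[3],q[0]]).as_matrix()
E
python3 - <<'E'
from h import *
a=cv2.imread("pics/top0.png");b=cv2.imread("pics/side0.png")
f=lambda im,r,c,h,w:cv2.resize(im[r:r+h,c:c+w],(400,300),interpolation=cv2.INTER_CUBIC)
cv2.imwrite("pics/crop1.png",np.vstack([np.hstack([f(a,190,245,90,120),f(a,150,390,75,100)]),np.hstack([f(a,155,120,75,100),f(b,100,225,75,100)])]))
for n,t,s,z in(("stop",(231.5,292.5),(224,295),.0645),("brake",(231.5,317.5),(207.5,297),.0585),("run",(232,268),(244.5,294),.0545),("rev",(231,342),(191,297),.0545),("nip",(196,428),(126,277),.1187)):
    print(n,onz("top",t,z).round(4),onz("side",s,z).round(4),tri(t,s).round(4))
for n in ("tool_block","control_box"):
  for c in("top","side"):
    for d in outline_of(n,c)[:2]:
        m=d["region"];r=cv2.minAreaRect(np.argwhere(m)[:,::-1].astype(np.float32));print(n,c,round(d["p"],2),np.round(d["centre"]),r,m.sum())
E
```

```text
stop [0.4711 0.1009 0.0645] [0.4715 0.1102 0.0645] [0.4723 0.1004 0.0517]
brake [0.4718 0.0506 0.0585] [0.4702 0.0591 0.0585] [0.4718 0.0497 0.0473]
run [0.4713 0.1497 0.0545] [0.4705 0.1572 0.0545] [0.4716 0.1499 0.0443]
rev [0.4733 0.0009 0.0545] [0.4733 0.0068 0.0545] [ 4.739e-01 -2.000e-04  4.650e-02]
nip [ 0.5327 -0.1559  0.1187] [ 0.5316 -0.1397  0.1187] [ 0.535  -0.1618  0.0996]
tool_block top 0.8 [206. 175.] ((168.99998474121094, 199.99998474121094), (55.99999237060547, 53.99999237060547), -0.0) 2503
tool_block side 0.84 [336. 252.] ((250.53697204589844, 331.4085693359375), (57.51278305053711, 65.99622344970703), 3.5763344764709473) 2903
control_box top 0.97 [235. 301.] ((304.0, 230.0), (46.0, 104.0), 90.0) 4162
control_box top 0.71 [332. 240.] ((239.44760131835938, 328.6070251464844), (48.63624954223633, 106.0613784790039), 82.40535736083984) 4442
control_box side 0.84 [280. 387.] ((382.676513671875, 280.7059020996094), (103.07762908935547, 48.99219512939453), 75.96376037597656) 4111
control_box side 0.63 [230. 295.] ((291.537841796875, 225.90016174316406), (42.14105224609375, 83.28292846679688), 2.321530818939209) 2949
```

View pics/crop1.png

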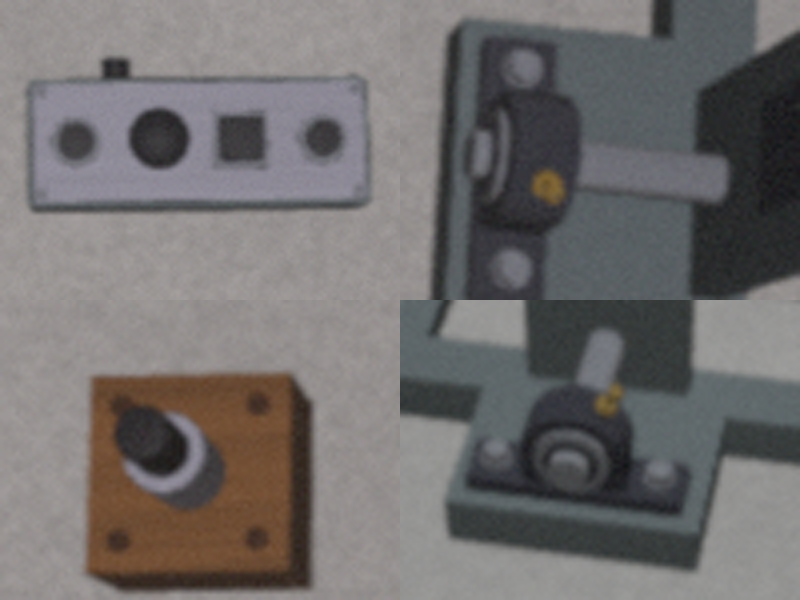

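Crops: box keys in the top image are run (232,267), stop (231,293), brake (231,318) and reverse (231,342). The stop key is the big round one and the brake key is square. The brass nipple is at top (197,427) and side (125,277). The side camera disagrees with the top by about 8 mm, so I'll use the wrist camera to settle it.

Request:
apply_moves(
  plan=[
    [0,[0.03,-0.04,-0.06],0.1],
    [0,[0.06,-0.07,-0.1],0.2],
    [0,[0.1,-0.12,-0.12],0.3],
    [0,[0.1,-0.12,-0.12],0.3],
    [0,[0.1,-0.12,-0.12],0.3],
  ],
  grip_force=20,
)

```text
time: 1.97
eef_pos: [0.231, -0.403, 0.3274]
tool_rot: [0.001, 1.0, 0.0, 0.001]
ft_force: [0.8, 0.3, 0.2]
grip_width: 0.0639
```

```bash
python3 - <<'E'
from h import *
s=state();print(s["time"],np.round(s["joints"],3),s["qvel"].round(2) if hasattr(s["qvel"],"round") else 0);p,M=tool();print(p,M.round(3));print((M.T@(np.array([.43,.075,.28])-p)).round(3)); print(calibration("side").keys())
E
```

```text
1.9667 [-1.201e+00  5.700e-02  1.484e+00  1.000e-03  1.599e+00  3.690e-01] [ 0.49 -0.37 -0.04 -0.01  0.4   0.47]
[ 0.23099545 -0.40298485  0.32742212] [[ 1.     0.001  0.001]
 [ 0.001 -1.    -0.001]
 [ 0.001  0.001 -1.   ]]
[ 0.199 -0.478  0.047]
dict_keys(['fx', 'fy', 'cx', 'cy', 'pose'])
```

Request:
apply_moves(
  plan=[
    [0,[0.2,-0.478,0.047],0],
    [0,[0.2,-0.478,0.047],0],
    [0,[0.2,-0.478,0.047],0],
    [0,[0.2,-0.478,0.047],0],
    [0,[0.2,-0.478,0.047],0],
  ],
)

```text
time: 2.38
eef_pos: [0.3104, -0.2116, 0.3075]
tool_rot: [0.001, 1.0, -0.0, 0.001]
ft_force: [0.5, 0.2, 0.8]
grip_width: 0.0308
```

Request:
apply_moves(
  plan=[
    [0,[0.13,-0.3,0.03],0],
    [0,[0.13,-0.3,0.03],0],
    [0,[0.13,-0.3,0.03],0],
    [0,[0.13,-0.3,0.03],0],
    [0,[0.13,-0.3,0.03],0],
  ],
)

```text
time: 2.8
eef_pos: [0.3928, -0.0209, 0.2886]
tool_rot: [0.001, 1.0, -0.0, 0.002]
ft_force: [1.5, -1.0, -0.2]
grip_width: 0.0008
```

```bash
python3 - <<'E'
from h import *
p,M=tool();print(state()["time"],p,(M.T@(np.array([.43,.075,.28])-p)).round(3))
E
```

```text
2.8 [ 0.39276984 -0.02092742  0.28859224] [ 0.037 -0.096  0.008]
```

Request:
apply_moves(
  plan=[
    [0,[0.037,-0.096,0.008],0],
    [0,[0.037,-0.096,0.008],0],
    [0,[0.037,-0.096,0.008],0],
    [0,[0.037,-0.096,0.008],0],
    [0,[0.037,-0.096,0.008],0],
  ],
)

```text
time: 3.22
eef_pos: [0.4296, 0.0757, 0.2803]
tool_rot: [0.002, 1.0, 0.001, 0.001]
ft_force: [0.4, 0.2, -0.5]
grip_width: 0.0004
```

```bash
python3 - <<'E'
from h import *
p,M=tool();k=calibration("wrist");im=camera("wrist");cv2.imwrite("pics/w1.png",im[...,::-1])
print(state()["time"],p);
import pickle;pickle.dump(k,open("k1.pkl","wb"))
for n in("stop_key_top","brake_key_top","control_box"):print(n,[(np.round(d["centre"]).tolist(),round(d["p"],2)) for d in spot_in(n,"wrist")[:3]])
for n,P in(("stop",(.471,.101,.0645)),("brake",(.4715,.0506,.0585)),("tcp",p)):print(n,proj("wrist",P,k))
E
```

```text
3.2667 [0.42964012 0.07568061 0.28025017]
stop_key_top [([155.0, 257.0], 0.81)]
brake_key_top [([156.0, 297.0], 0.64)]
control_box [([270.0, 160.0], 0.73), ([152.0, 279.0], 0.6)]
stop [np.float64(156.16837036836654), np.float64(256.13019690158535)]
brake [np.float64(155.5878633891674), np.float64(295.41622820993854)]
tcp [np.float64(245.42333763672647), np.float64(276.2286860980587)]
```

View pics/w1.png

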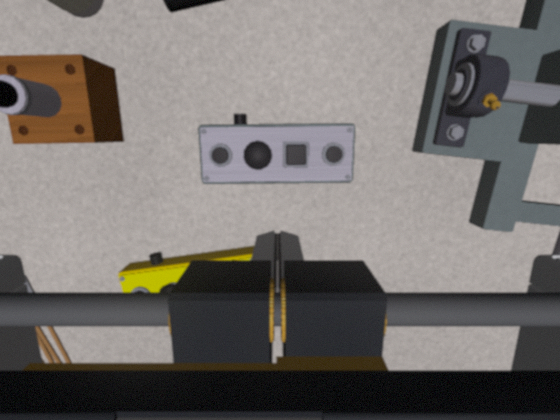

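Wrist view: stop at (155,257) and brake at (155,296) on the grey box, within about 1 px of the top-camera prediction. So the side camera is the one that's off. Now I'll press the stop key.

Request:
apply_moves(
  plan=[
    [0,[0.0425,-0.0243,0.2],0],
    [0,[0.0425,-0.0243,0.2],0],
    [0,[0.0425,-0.0243,0.2],0],
    [0,[0.0425,-0.0243,0.2],0],
    [0,[0.0425,-0.0243,0.2],0],
  ],
)

```text
time: 3.83
eef_pos: [0.473, 0.096, 0.0795]
tool_rot: [0.002, 1.0, -0.002, 0.003]
ft_force: [0.3, 0.7, -0.4]
grip_width: 0.0006
```

Request:
apply_moves(
  plan=[
    [0,[0,0,0.005],0],
    [0,[0,0,0.005],0],
  ],
)

```text
time: 4.0
eef_pos: [0.4709, 0.0946, 0.0728]
tool_rot: [0.002, 1.0, -0.003, -0.0]
ft_force: [-0.6, -0.4, 0.4]
grip_width: 0.0005
```

Request:
apply_moves(
  plan=[
    [0,[0.001,-0.005,0.008],0],
    [0,[0.001,-0.005,0.011],0],
    [0,[0.001,-0.005,0.0145],0],
    [0,[0.001,-0.005,0.0155],0],
    [0,[0.001,-0.005,0.0155],0],
  ],
)

```text
time: 4.42
eef_pos: [0.4733, 0.0994, 0.0588]
tool_rot: [0.002, 1.0, -0.003, 0.001]
ft_force: [0.6, -0.3, 4.9]
grip_width: 0.0007
```

Request:
apply_moves(
  plan=[
    [0,[0,0,0.0005],0],
    [0,[0,0,0.0005],0],
  ],
)

```text
time: 4.58
eef_pos: [0.4734, 0.0994, 0.0591]
tool_rot: [0.002, 1.0, -0.003, 0.002]
ft_force: [-0.9, -0.4, 4.3]
grip_width: 0.0004
```

Request:
apply_moves(
  plan=[
    [0,[0,0,0.002],0],
    [0,[0,0,0.003],0],
    [0,[0,0,0.003],0],
  ],
)

```text
time: 4.83
eef_pos: [0.4735, 0.0994, 0.0584]
tool_rot: [0.002, 1.0, -0.003, 0.002]
ft_force: [-5.3, -0.4, 19.8]
grip_width: 0.0006
```

The stop key has bottomed (the force rose sharply at z = 0.0584). Releasing it and moving to the brake key.

Request:
apply_moves(
  plan=[
    [0,[0,0,-0.025],0],
    [0,[0,0,-0.025],0],
    [0,[-0.001,0.049,-0.022],0],
    [0,[-0.001,0.049,-0.017],0],
    [0,[-0.001,0.049,-0.015],0],
  ],
)

```text
time: 5.25
eef_pos: [0.4713, 0.0491, 0.0726]
tool_rot: [0.002, 1.0, -0.004, 0.002]
ft_force: [-0.6, 0.3, -0.2]
grip_width: 0.0004
```

Request:
apply_moves(
  plan=[
    [0,[0,0,0.003],0],
    [0,[0,0,0.003],0],
  ],
)

```text
time: 5.42
eef_pos: [0.4702, 0.0495, 0.0684]
tool_rot: [0.002, 1.0, -0.005, 0.0]
ft_force: [-0.6, -0.1, -0.6]
grip_width: 0.0004
```

Request:
apply_moves(
  plan=[
    [0,[0.001,0,0.008],0],
    [0,[0.001,0,0.012],0],
    [0,[0.001,0,0.015],0],
    [0,[0.001,0,0.017],0],
    [0,[0.001,0,0.017],0],
  ],
)

```text
time: 5.83
eef_pos: [0.4716, 0.0502, 0.0526]
tool_rot: [0.002, 1.0, -0.005, 0.001]
ft_force: [-2.2, 1.4, 12.3]
grip_width: 0.0006
```

Request:
apply_moves(
  plan=[
    [0,[0,0,0.002],0],
    [0,[0,0,0.003],0],
    [0,[0,0,0.003],0],
  ],
)

```text
time: 6.08
eef_pos: [0.4717, 0.0502, 0.0523]
tool_rot: [0.002, 1.0, -0.004, 0.001]
ft_force: [-5.8, -0.2, 25.2]
grip_width: 0.0008
```

Request:
apply_moves(
  plan=[
    [0,[0,0,-0.03],0],
    [0,[0,0,-0.07],0],
    [0,[0,0,-0.11],0],
    [0,[0,0,-0.15],0],
    [0,[0,0,-0.19],0],
  ],
)

```text
time: 6.5
eef_pos: [0.4705, 0.0514, 0.2439]
tool_rot: [0.002, 1.0, -0.004, 0.001]
ft_force: [0.2, -0.4, -1.0]
grip_width: 0.0007
```

```bash
python3 - <<'E'
from h import *
import pickle
print("block",onz("top",(198.2,167.8),.075),"guntop",onz("top",(186.5,155.5),.175))
k=pickle.load(open("k1.pkl","rb"))
print("nip w1",onz("wrist",(101,491),.1187,k),"top",onz("top",(196.5,427.5),.1187), "guntop w1",onz("wrist",(95,4),.175,k))
p,M=tool();print(p,np.round(state()["joints"],3),M.round(4))
E
```

```text
block [0.53650988 0.34876487 0.075     ] guntop [0.53918713 0.34986    0.175     ]
nip w1 [ 0.53265143 -0.15193002  0.1187    ] top [ 0.53176806 -0.15487922  0.1187    ] guntop w1 [0.53007003 0.31395213 0.175     ]
[0.47052912 0.05135538 0.24386398] [-0.035  0.1    1.637 -0.004  1.404  1.543] [[ 1.     -0.0074  0.0011]
 [-0.0073 -1.     -0.0038]
 [ 0.0011  0.0038 -1.    ]]
```

Request:
apply_moves(
  plan=[
    [100,[0.03,-0.3,-0.036],0],
    [100,[0.03,-0.3,-0.036],0],
    [100,[0.03,-0.3,-0.036],0],
    [100,[0.03,-0.3,-0.036],0],
    [100,[0.03,-0.3,-0.036],0],
  ],
)

```text
time: 6.92
eef_pos: [0.4922, 0.2588, 0.2672]
tool_rot: [0.002, 1.0, -0.004, 0.0]
ft_force: [1.0, -0.8, 0.2]
grip_width: 0.03
```

Request:
apply_moves(
  plan=[
    [100,[0.01,-0.1,-0.01],0],
    [100,[0.01,-0.1,-0.01],0],
    [100,[0.01,-0.1,-0.01],0],
    [100,[0.01,-0.1,-0.01],0],
  ],
)

```text
time: 7.25
eef_pos: [0.5026, 0.3636, 0.2754]
tool_rot: [0.001, 1.0, -0.001, -0.0]
ft_force: [0.1, -0.2, -0.5]
grip_width: 0.0571
```

```bash
python3 - <<'E'
from h import *
p,M=tool();k=calibration("wrist");im=camera("wrist");cv2.imwrite("pics/w2.png",im[...,::-1])
print(state()["time"],p,state()["grip_width"]);
import pickle;pickle.dump(k,open("k2.pkl","wb"))
print("pred gun top",proj("wrist",(.538,.3495,.175),k),"block",proj("wrist",(.5375,.349,.075),k))
for n in("gun_grip","tool_block","grease_gun"):print(n,[(np.round(d["centre"]).tolist(),round(d["p"],2)) for d in spot_in(n,"wrist")[:3]])
E
```

```text
7.3 [0.50256925 0.36363125 0.27540555] 0.060722565054291536
pred gun top [np.float64(170.20994349568429), np.float64(291.5300131567904)] block [np.float64(161.7296327200032), np.float64(287.89594954493793)]
gun_grip [([212.0, 474.0], 0.73), ([166.0, 289.0], 0.58), ([44.0, 421.0], 0.4)]
tool_block [([148.0, 288.0], 0.58)]
grease_gun [([165.0, 292.0], 0.67)]
```

View pics/w2.png

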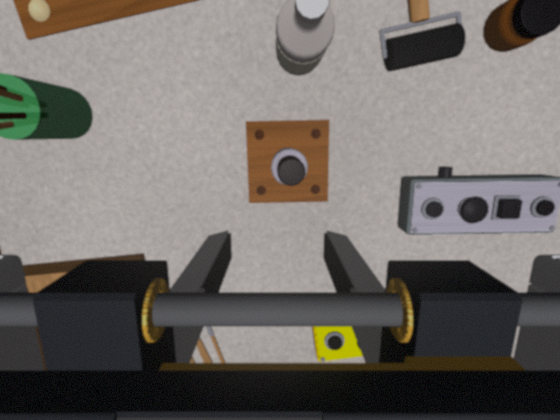

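Wrist view: gun top at (171,291), within 1 px of my estimate (0.538, 0.3495). The bottle is well clear of the jaws. Descending.

Request:
apply_moves(
  plan=[
    [80,[0.035,0.014,0.03],0],
    [80,[0.035,0.014,0.06],0],
    [80,[0.035,0.014,0.09],0],
    [80,[0.035,0.014,0.12],0],
    [80,[0.035,0.014,0.12],0],
  ],
)

```text
time: 7.87
eef_pos: [0.5334, 0.3384, 0.1501]
tool_rot: [0.006, 1.0, -0.005, -0.006]
ft_force: [-1.2, -1.2, -1.4]
grip_width: 0.0754
```

```bash
python3 - <<'E'
from h import *
p,M=tool();print(p,M.round(4),state()["grip_width"],(M.T@(np.array([.538,.3495,.1335])-p)).round(4))
E
```

```text
[0.53341479 0.33838136 0.15010854] [[ 0.9999 -0.0102 -0.0121]
 [-0.0103 -0.9999 -0.0119]
 [-0.012   0.012  -0.9999]] 0.0753929408175796 [ 0.0047 -0.0114  0.0164]
```

Request:
apply_moves(
  plan=[
    [80,[0.0047,-0.0114,0.01],0],
    [80,[0.0047,-0.0114,0.0164],0],
    [80,[0.0047,-0.0114,0.0164],0],
    [80,[0.0047,-0.0114,0.0164],0],
  ],
)

```text
time: 8.2
eef_pos: [0.5386, 0.3499, 0.1345]
tool_rot: [0.006, 1.0, -0.005, -0.005]
ft_force: [-0.1, -0.4, -0.3]
grip_width: 0.0755
```

Request:
apply_moves(
  plan=[
    [0,[0,0,0],0],
    [0,[0,0,0],0],
    [0,[0,0,0],0],
    [0,[0,0,0],0],
    [0,[0,0,0],0],
  ],
  grip_force=25,
)

```text
time: 8.62
eef_pos: [0.5388, 0.35, 0.1349]
tool_rot: [0.006, 1.0, -0.005, -0.005]
ft_force: [0.1, 0.2, -0.6]
grip_width: 0.0451
```

Request:
apply_moves(
  plan=[
    [0,[0,0,0],0],
    [0,[0,0,0],0],
    [0,[0,0,0],0],
  ],
  grip_force=50,
)

```text
time: 8.87
eef_pos: [0.5388, 0.3502, 0.135]
tool_rot: [0.005, 1.0, -0.005, -0.005]
ft_force: [0.1, 2.8, 2.5]
grip_width: 0.0253
```

```bash
python3 - <<'E'
from h import *
p,M=tool();print(p,M.round(4),state()["grip_width"],np.round(state()["joints"],3))
E
```

```text
[0.53875186 0.35016513 0.13498306] [[ 0.9999 -0.01   -0.01  ]
 [-0.0101 -0.9999 -0.0105]
 [-0.0099  0.0106 -0.9999]] 0.02532459846365577 [ 0.471  0.427  1.45  -0.005  1.278  2.053]
```

Request:
apply_moves(
  plan=[
    [0,[0,0,-0.02],0],
    [0,[-0.0005,0.0005,-0.05],0],
    [0,[-0.001,0.001,-0.09],0],
    [0,[-0.0015,0.0015,-0.13],0],
    [0,[-0.002,0.002,-0.17],0],
  ],
)

```text
time: 9.28
eef_pos: [0.5376, 0.3495, 0.3054]
tool_rot: [0.006, 1.0, -0.005, -0.006]
ft_force: [0.3, 0.2, -3.6]
grip_width: 0.025
```

```bash
python3 - <<'E'
from h import *
k=calibration("wrist");im=camera("wrist");cv2.imwrite("pics/w3.png",im[...,::-1])
p,M=tool();s=state();print(s["time"],p,M.round(4),s["grip_width"],s["ft_force"],np.round(s["joints"],3))
E
```

```text
9.3333 [0.5409805  0.35121825 0.3150844 ] [[ 0.9999 -0.0101  0.0022]
 [-0.0101 -0.9999 -0.0045]
 [ 0.0022  0.0045 -1.    ]] 0.025142262880040175 [2.51681235 0.54371025 4.2213844 ] [ 0.471  0.351  1.13  -0.005  1.66   2.051]
```

Request:
apply_moves(
  plan=[
    [0,[0.213,0.283,-0.085],0],
    [0,[0.213,0.283,-0.085],0],
    [0,[0.213,0.283,-0.085],0],
    [0,[0.213,0.283,-0.085],0],
    [0,[0.213,0.283,-0.085],0],
  ],
)

```text
time: 9.75
eef_pos: [0.6593, 0.1877, 0.3591]
tool_rot: [0.002, 1.0, -0.005, 0.0]
ft_force: [0.1, 0.5, -3.5]
grip_width: 0.0249
```

Request:
apply_moves(
  plan=[
    [0,[0.1,0.12,-0.04],0],
    [0,[0.1,0.12,-0.04],0],
    [0,[0.1,0.12,-0.04],0],
    [0,[0.1,0.12,-0.04],0],
    [0,[0.1,0.12,-0.04],0],
  ],
)

```text
time: 10.17
eef_pos: [0.7637, 0.059, 0.3963]
tool_rot: [0.005, 1.0, -0.009, 0.001]
ft_force: [0.2, -0.1, -4.8]
grip_width: 0.0256
```

```bash
python3 - <<'E'
from h import *
p,M=tool();s=state();print(s["time"],p,M.round(4),s["grip_width"],s["ft_force"],np.round(s["joints"],3))
E
```

```text
10.1667 [0.7636661  0.05896763 0.39633105] [[ 0.9998 -0.0189  0.0013]
 [-0.0189 -0.9998 -0.0095]
 [ 0.0015  0.0094 -1.    ]] 0.02558984781741814 [ 0.22865572 -0.06107804 -4.81559574] [-0.009  0.605  0.508 -0.011  2.027  1.576]
```

View pics/w3.png

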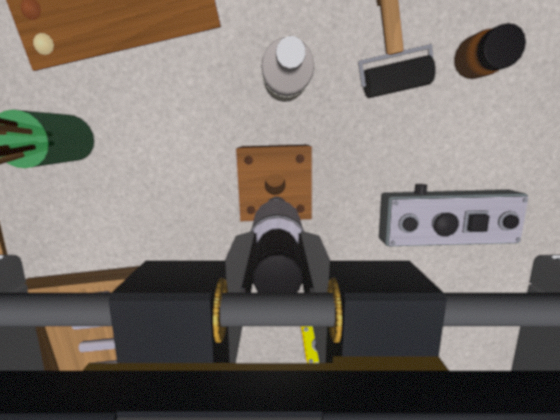

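Gun held upright in the jaws; its hole in the block is empty. The moves offer no tilt, so I'll test what happens at the edge of the reach.

Request:
apply_moves(
  plan=[
    [0,[0.15,0,0],0],
    [0,[0.15,0,0],0],
    [0,[0.15,0,0],0],
    [0,[0.15,0,0],0],
    [0,[0.15,0,0],0],
  ],
)

```text
time: 10.58
eef_pos: [0.8549, 0.0528, 0.3534]
tool_rot: [0.004, 1.0, -0.01, 0.015]
ft_force: [-0.2, -0.8, -4.7]
grip_width: 0.0254
```

```bash
python3 - <<'E'
from h import *
p,M=tool();s=state();print(s["time"],p,M.round(4),s["grip_width"],s["ft_force"],np.round(s["joints"],3))
E
```

```text
10.5833 [0.85489756 0.05281787 0.35343008] [[ 0.9994 -0.0193  0.0298]
 [-0.0191 -0.9998 -0.0074]
 [ 0.03    0.0068 -0.9995]] 0.025449266869065793 [-0.18319758 -0.79955812 -4.72241151] [-0.016  0.799  0.225 -0.008  2.088  1.57 ]
```

Request:
apply_moves(
  plan=[
    [0,[0.2,0,-0.1],0],
    [0,[0.2,0,-0.1],0],
    [0,[0.2,0,-0.1],0],
    [0,[0.2,0,-0.1],0],
    [0,[0.2,0,-0.1],0],
  ],
)

```text
time: 11.0
eef_pos: [0.8757, 0.0446, 0.3479]
tool_rot: [0.002, 0.999, -0.009, 0.035]
ft_force: [-0.5, 0.2, -3.6]
grip_width: 0.0252
```

```bash
python3 - <<'E'
from h import *
p,M=tool();s=state();print(s["time"],p,M.round(4),s["grip_width"],s["ft_force"],np.round(s["joints"],3))
E
```

```text
11.0 [0.87573567 0.04462346 0.34786139] [[ 0.9974 -0.0191  0.0691]
 [-0.0188 -0.9998 -0.0056]
 [ 0.0692  0.0043 -0.9976]] 0.025205693191582335 [-0.52885722  0.1766173  -3.56434058] [-0.027  0.808  0.221 -0.004  2.043  1.561]
```

Each limit push tilts the tool outward, and the tilt carries over to the next call, so this is the way to lean the gun. Continuing.

Request:
apply_moves(
  plan=[
    [0,[0.4,-0.02,-0.3],0],
    [0,[0.4,-0.02,-0.3],0],
    [0,[0.4,-0.02,-0.3],0],
    [0,[0.4,-0.02,-0.3],0],
    [0,[0.4,-0.02,-0.3],0],
  ],
)

```text
time: 11.42
eef_pos: [0.8784, 0.0426, 0.3666]
tool_rot: [0.001, 0.998, -0.009, 0.054]
ft_force: [0.9, 0.0, -4.2]
grip_width: 0.0253
```

Request:
apply_moves(
  plan=[
    [0,[0.4,-0.02,-0.1],0],
    [0,[0.4,-0.02,-0.1],0],
    [0,[0.4,-0.02,-0.1],0],
    [0,[0.4,-0.02,-0.1],0],
    [0,[0.4,-0.02,-0.1],0],
  ],
)

```text
time: 11.83
eef_pos: [0.9166, 0.0416, 0.334]
tool_rot: [0.0, 0.997, -0.009, 0.072]
ft_force: [-1.1, -0.1, -3.5]
grip_width: 0.0254
```

```bash
python3 - <<'E'
from h import *
p,M=tool();s=state();print(s["time"],p,M.round(4),s["grip_width"],s["ft_force"],np.round(s["joints"],3))
E
```

```text
11.8333 [0.91661883 0.04163936 0.33400407] [[ 9.895e-01 -1.860e-02  1.436e-01]
 [-1.850e-02 -9.998e-01 -2.100e-03]
 [ 1.436e-01 -6.000e-04 -9.896e-01]] 0.025399313530915506 [-1.06513596 -0.12794861 -3.53495014] [-0.031  0.827  0.222  0.003  1.948  1.559]
```

Request:
apply_moves(
  plan=[
    [0,[0.4,-0.02,-0.3],0],
    [0,[0.4,-0.02,-0.3],0],
    [0,[0.4,-0.02,-0.3],0],
    [0,[0.4,-0.02,-0.3],0],
    [0,[0.4,-0.02,-0.3],0],
  ],
)

```text
time: 12.25
eef_pos: [0.9102, 0.04, 0.3688]
tool_rot: [-0.001, 0.996, -0.009, 0.093]
ft_force: [0.4, -0.4, -3.6]
grip_width: 0.025
```

Request:
apply_moves(
  plan=[
    [0,[0.4,-0.02,-0.3],0],
    [0,[0.4,-0.02,-0.3],0],
    [0,[0.4,-0.02,-0.3],0],
    [0,[0.4,-0.02,-0.3],0],
    [0,[0.4,-0.02,-0.3],0],
  ],
)

```text
time: 12.67
eef_pos: [0.9039, 0.0385, 0.4007]
tool_rot: [-0.002, 0.994, -0.009, 0.113]
ft_force: [0.4, 0.8, -4.1]
grip_width: 0.0251
```

Request:
apply_moves(
  plan=[
    [0,[0.4,-0.02,-0.3],0],
    [0,[0.4,-0.02,-0.3],0],
    [0,[0.4,-0.02,-0.3],0],
    [0,[0.4,-0.02,-0.3],0],
    [0,[0.4,-0.02,-0.3],0],
  ],
)

```text
time: 13.08
eef_pos: [0.8954, 0.0372, 0.4332]
tool_rot: [-0.002, 0.991, -0.009, 0.132]
ft_force: [-0.4, -0.2, -3.2]
grip_width: 0.0252
```

```bash
python3 - <<'E'
from h import *
p,M=tool();s=state();print(s["time"],p,M.round(4),s["grip_width"],s["ft_force"],np.round(s["joints"],3))
g=cv2.imread("pics/top0.png",0)
for l in cv2.createLineSegmentDetector().detect(g[:330])[0][:,0]:
    a,b=l[:2],l[2:]
    if max(a[0],b[0])>395 and np.hypot(*(a-b))>35:
        P=onz("top",a[::-1],.04);Q=onz("top",b[::-1],.04);d=Q-P;ang=np.degrees(np.arctan2(d[1],d[0]));ang=(ang+45)%90-45
        print(l.round(1),P[:2].round(3),Q[:2].round(3),round(ang,2))
E
```

```text
13.0833 [0.89544573 0.03724475 0.43322685] [[ 0.9647 -0.0171  0.2626]
 [-0.0184 -0.9998  0.0025]
 [ 0.2625 -0.0072 -0.9649]] 0.025181849005226003 [-0.36483252 -0.2169674  -3.20464164] [-0.042  0.719  0.221  0.014  1.936  1.554]
[396.4 230.8 401.  158.1] [ 0.475 -0.112] [ 0.629 -0.129] -6.07
[452.  159.4 453.8 121.8] [ 0.626 -0.236] [ 0.708 -0.245] -6.2
[446.4 283.2 448.5 236.9] [ 0.369 -0.208] [ 0.463 -0.218] -6.14
[464.1 172.3 503.8 148. ] [ 0.598 -0.26 ] [ 0.651 -0.347] 31.08
[514.5 209.9 469.  224.4] [ 0.519 -0.359] [ 0.489 -0.262] 17.33
[446.9 238.3 398.  233.1] [ 0.46  -0.215] [ 0.471 -0.116] -6.14
[497.1  76.8 494.6 150.6] [ 0.81  -0.345] [ 0.645 -0.327] -6.34
[492.7 219.3 489.4 319.3] [ 0.499 -0.312] [ 0.299 -0.29 ] -6.25
[488.2 264.4 489.5 220.6] [ 0.407 -0.296] [ 0.496 -0.305] -6.01
[492.4 124.4 494.   78.1] [ 0.703 -0.327] [ 0.807 -0.338] -6.24
[558.1  27.4 131.9  25.8] [ 0.927 -0.49 ] [0.927 0.449] -0.04
[476.3 224.4 474.6 264.4] [ 0.489 -0.277] [ 0.407 -0.268] -6.5
[405.  156.8 400.4 230.6] [ 0.631 -0.137] [ 0.476 -0.121] -6.1
[459.  119.3 457.5 158.1] [ 0.714 -0.256] [ 0.629 -0.248] -5.94
[502.6 150.6 501.1 208.2] [ 0.645 -0.344] [ 0.522 -0.331] -6.03
[453.7 238.1 452.  283.1] [ 0.46  -0.229] [ 0.37 -0.22] -5.8
[403.2 230.4 453.1 235.9] [ 0.476 -0.126] [ 0.465 -0.228] -6.42
[558.1 215.4 514.4 210.8] [ 0.507 -0.448] [ 0.517 -0.358] -6.08
[519.1 161.9 518.3 196.9] [ 0.621 -0.377] [ 0.546 -0.369] -6.23
```

Press yaw is −6.15° (16 of 19 line segments agree). The remaining tilt must go toward about −13.5° azimuth, so I'm swinging the arm there first.

Request:
apply_moves(
  plan=[
    [0,[-0.026,0.176,-0.008],0],
    [0,[-0.026,0.176,-0.008],0],
    [0,[-0.026,0.176,-0.008],0],
    [0,[-0.026,0.176,-0.008],0],
    [0,[-0.026,0.176,-0.008],0],
  ],
)

```text
time: 13.5
eef_pos: [0.8633, -0.1471, 0.4325]
tool_rot: [0.001, 0.991, -0.013, 0.132]
ft_force: [-0.2, -1.1, -3.1]
grip_width: 0.0254
```

Request:
apply_moves(
  plan=[
    [0,[0.4,0.075,-0.2],0],
    [0,[0.4,0.075,-0.2],0],
    [0,[0.4,0.075,-0.2],0],
    [0,[0.4,0.075,-0.2],0],
    [0,[0.4,0.075,-0.2],0],
  ],
)

```text
time: 13.92
eef_pos: [0.8848, -0.153, 0.4517]
tool_rot: [0.004, 0.988, -0.013, 0.152]
ft_force: [-0.3, -0.4, -3.9]
grip_width: 0.0253
```

Request:
apply_moves(
  plan=[
    [0,[0.4,0.075,-0.2],0],
    [0,[0.4,0.075,-0.2],0],
    [0,[0.4,0.075,-0.2],0],
    [0,[0.4,0.075,-0.2],0],
    [0,[0.4,0.075,-0.2],0],
  ],
)

```text
time: 14.33
eef_pos: [0.8915, -0.1617, 0.464]
tool_rot: [0.007, 0.985, -0.013, 0.172]
ft_force: [0.3, -0.7, -4.2]
grip_width: 0.0253
```

```bash
cat > st.py <<'E'
from h import *
p,M=tool();s=state();yw=np.radians(-6.15)
print(round(s["time"],2),p.round(4),"\n",M.round(4),np.round(s["grip_width"],4),np.round(s["ft_force"],1),np.round(s["joints"],3))
z=M[:,2];t=np.array([.5*np.cos(yw),.5*np.sin(yw),-.866]);print("z err",(t-z).round(4),"ang",np.degrees(np.arccos(z@t)).round(2),"tilt",np.degrees(np.arccos(-z[2])).round(2))
E
python3 st.py
```

```text
14.33 [ 0.8915 -0.1617  0.464 ] 
 [[ 0.9406 -0.0281  0.3382]
 [-0.0234 -0.9996 -0.018 ]
 [ 0.3386  0.009  -0.9409]] 0.0253 [ 0.3 -0.7 -4.2] [-0.291  0.692  0.222  0.084  1.891  1.347]
z err [ 0.1589 -0.0355  0.0749] ang 10.29 tilt 19.8
```

Request:
apply_moves(
  plan=[
    [0,[0.4,0.075,-0.15],0],
    [0,[0.4,0.075,-0.15],0],
    [0,[0.4,0.075,-0.15],0],
    [0,[0.4,0.075,-0.15],0],
    [0,[0.4,0.075,-0.15],0],
  ],
)

```text
time: 14.75
eef_pos: [0.9062, -0.1707, 0.4674]
tool_rot: [0.01, 0.981, -0.014, 0.191]
ft_force: [0.1, -0.4, -3.5]
grip_width: 0.0254
```

Request:
apply_moves(
  plan=[
    [0,[0.4,0.075,-0.15],0],
    [0,[0.4,0.075,-0.15],0],
    [0,[0.4,0.075,-0.15],0],
    [0,[0.4,0.075,-0.15],0],
    [0,[0.4,0.075,-0.15],0],
  ],
)

```text
time: 15.17
eef_pos: [0.9165, -0.178, 0.477]
tool_rot: [0.013, 0.977, -0.014, 0.211]
ft_force: [-0.7, -0.5, -3.4]
grip_width: 0.0256
```

Request:
apply_moves(
  plan=[
    [0,[0.4,0.075,-0.15],0],
    [0,[0.4,0.075,-0.15],0],
    [0,[0.4,0.075,-0.15],0],
    [0,[0.4,0.075,-0.15],0],
    [0,[0.4,0.075,-0.15],0],
  ],
)

```text
time: 15.58
eef_pos: [0.9233, -0.1843, 0.4918]
tool_rot: [0.017, 0.973, -0.014, 0.231]
ft_force: [0.0, -0.3, -4.1]
grip_width: 0.0254
```

```bash
python3 st.py
```

```text
15.58 [ 0.9233 -0.1843  0.4918] 
 [[ 0.893  -0.0359  0.4487]
 [-0.0201 -0.999  -0.0398]
 [ 0.4497  0.0265 -0.8928]] 0.0254 [ 0.  -0.3 -4.1] [-0.312  0.68   0.221  0.103  1.782  1.333]
z err [ 0.0484 -0.0138  0.0268] ang 3.29 tilt 26.77
```

Request:
apply_moves(
  plan=[
    [0,[0.4,0.09,-0.15],0],
    [0,[0.4,0.09,-0.15],0],
    [0,[0.4,0.09,-0.15],0],
    [0,[0.4,0.09,-0.15],0],
    [0,[0.4,0.09,-0.15],0],
  ],
)

```text
time: 16.0
eef_pos: [0.9259, -0.195, 0.51]
tool_rot: [0.021, 0.968, -0.015, 0.251]
ft_force: [-0.6, -0.3, -4.2]
grip_width: 0.0256
```

Request:
apply_moves(
  plan=[
    [0,[0.3,0.09,-0.1],0],
    [0,[0.3,0.09,-0.1],0],
  ],
)

```text
time: 16.17
eef_pos: [0.9325, -0.2058, 0.523]
tool_rot: [0.025, 0.962, -0.015, 0.27]
ft_force: [-0.1, 0.3, -3.5]
grip_width: 0.0253
```

```bash
python3 st.py; python3 - <<'E'
from h import *
k=calibration("wrist");im=camera("wrist");cv2.imwrite("pics/w4.png",im[...,::-1])
E
```

```text
16.17 [ 0.9325 -0.2058  0.523 ] 
 [[ 0.8532 -0.0429  0.5198]
 [-0.0161 -0.9983 -0.056 ]
 [ 0.5213  0.0393 -0.8525]] 0.0253 [-0.1  0.3 -3.5] [-0.339  0.66   0.221  0.122  1.721  1.315]
z err [-0.0227  0.0024 -0.0135] ang 1.57 tilt 31.52
```

Request:
apply_moves(
  plan=[
    [0,[-0.46,-0.1,-0.142],0],
    [0,[-0.46,-0.1,-0.142],0],
    [0,[-0.46,-0.1,-0.142],0],
    [0,[-0.46,-0.1,-0.142],0],
    [0,[-0.46,-0.1,-0.142],0],
  ],
)

```text
time: 16.63
eef_pos: [0.7573, -0.1623, 0.4769]
tool_rot: [0.025, 0.962, -0.016, 0.27]
ft_force: [0.5, -0.6, -2.1]
grip_width: 0.0253
```

```bash
python3 st.py; python3 - <<'E'
from h import *
p,M=tool();print((M.T@(np.array([.47,-.09,.37])-p)).round(3))
import pickle
nz=np.array([-.497,.0536,.866])
for f,c,k in(("top0","top",calibration("top")),("w1","wrist",pickle.load(open("k1.pkl","rb")))):
    im=cv2.imread(f"pics/{f}.png");h=cv2.cvtColor(im,cv2.COLOR_BGR2HSV)
    m=(h[...,0]>12)&(h[...,0]<32)&(h[...,1]>110)&(h[...,2]>60)
    r0,c0=(196,427) if c=="top" else (101,491)
    w=np.zeros_like(m);w[r0-12:r0+13,c0-12:c0+13]=1;q=np.argwhere(m&w);print(f,len(q),q.mean(0),q.min(0),q.max(0))
    for s in(0,-.006,-.011,-.014):
        z=.1187+s*nz[2];P=onz(c,q.mean(0),z,k);print(s,(P-s*nz).round(4))
E
```

```text
16.63 [ 0.7573 -0.1623  0.4769] 
 [[ 0.8537 -0.0447  0.5189]
 [-0.0173 -0.9982 -0.0575]
 [ 0.5205  0.0402 -0.8529]] 0.0253 [ 0.5 -0.6 -2.1] [-0.369  0.235  1.05   0.138  1.324  1.238]
z err [-0.0218  0.004  -0.0131] ang 1.52 tilt 31.47
[-0.302 -0.064 -0.062]
top0 42 [196.16666667 426.64285714] [193 423] [200 430]
0 [ 0.5324 -0.1533  0.1187]
-0.006 [ 0.5304 -0.1546  0.1187]
-0.011 [ 0.5288 -0.1557  0.1187]
-0.014 [ 0.5278 -0.1564  0.1187]
w1 203 [101.13300493 490.85221675] [ 93 482] [109 499]
0 [ 0.5325 -0.1518  0.1187]
-0.006 [ 0.5301 -0.1549  0.1187]
-0.011 [ 0.5281 -0.1576  0.1187]
-0.014 [ 0.5269 -0.1591  0.1187]
```

Request:
apply_moves(
  plan=[
    [0,[-0.3,-0.064,-0.062],0],
    [0,[-0.3,-0.064,-0.062],0],
    [0,[-0.3,-0.064,-0.062],0],
    [0,[-0.3,-0.064,-0.062],0],
    [0,[-0.3,-0.064,-0.062],0],
  ],
)

```text
time: 17.05
eef_pos: [0.5673, -0.1138, 0.4067]
tool_rot: [0.026, 0.962, -0.016, 0.27]
ft_force: [-1.9, -0.6, -2.1]
grip_width: 0.025
```

```bash
python3 - <<'E'
from h import *
p,M=tool();print(p,(M.T@(np.array([.445,-.09,.285])-p)).round(3))
E
```

```text
[ 0.567292   -0.11380244  0.40673458] [-0.168 -0.023  0.039]
```

Request:
apply_moves(
  plan=[
    [0,[-0.168,-0.023,0.01],0],
    [0,[-0.168,-0.023,0.02],0],
    [0,[-0.168,-0.023,0.03],0],
    [0,[-0.168,-0.023,0.039],0],
    [0,[-0.168,-0.023,0.039],0],
  ],
)

```text
time: 17.47
eef_pos: [0.4356, -0.0856, 0.2759]
tool_rot: [0.022, 0.965, -0.016, 0.262]
ft_force: [-1.2, 0.8, -5.7]
grip_width: 0.0252
```

Request:
apply_moves(
  plan=[
    [0,[0,0,0],0],
    [0,[0,0,0],0],
  ],
)

```text
time: 17.63
eef_pos: [0.4335, -0.0846, 0.2747]
tool_rot: [0.022, 0.965, -0.016, 0.261]
ft_force: [-0.1, 0.7, -4.1]
grip_width: 0.0255
```

```bash
python3 - <<'E'
from h import *
import pickle
k=calibration("wrist");im=camera("wrist");cv2.imwrite("pics/w5.png",im[...,::-1]);pickle.dump(k,open("k5.pkl","wb"))
s=camera("side");cv2.imwrite("pics/s5.png",s[...,::-1])
C=np.array([.530,-.1548,.1187]);nz=np.array([-.497,.0536,.866])
p,M=tool()
print("nip w",proj("wrist",C,k),proj("wrist",C-.011*nz,k),"mouth",proj("wrist",p+.115*M[:,2],k))
print("side nip",proj("side",C),"mouth",proj("side",p+.115*M[:,2]),"tcp",proj("side",p))
f=cv2.resize(s[90:240,220:370],(400,400),interpolation=cv2.INTER_CUBIC)
cv2.imwrite("pics/both5.png",np.hstack([im[:300,200:560],cv2.resize(f,(300,300))])[...,::-1])
E
python3 st.py
```

```text
nip w [np.float64(186.9633360049555), np.float64(326.8627710732234)] [np.float64(185.58909582576985), np.float64(325.4808369928926)] mouth [np.float64(198.95381175454244), np.float64(278.75042098226317)]
side nip [np.float64(121.8466481344341), np.float64(278.2115975910206)] mouth [np.float64(120.04014494448118), np.float64(290.8072795594916)] tcp [np.float64(86.30965145246265), np.float64(319.5260374416855)]
17.73 [ 0.4374 -0.0866  0.2784] 
 [[ 0.8597 -0.0428  0.509 ]
 [-0.0181 -0.9984 -0.0534]
 [ 0.5105  0.0367 -0.8591]] 0.0255 [ 0.5 -0.6 -4.7] [-0.553 -0.269  2.008  0.281  0.929  0.936]
z err [-0.0119 -0.0002 -0.0069] ang 0.88 tilt 30.79
```

View pics/both5.png

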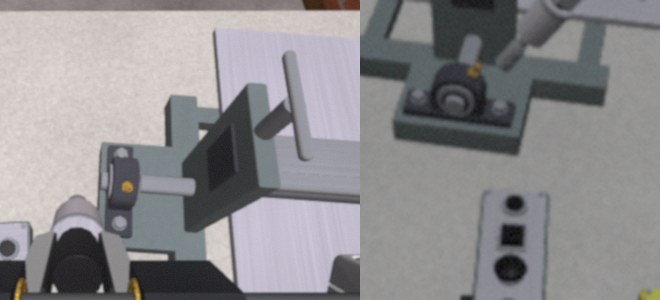

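Wrist: nipple at (187,327), exactly where predicted; gun nose tip just above the reservoir at about (198,277). I'll enlarge to check the mouth's offset from the tool axis.

```bash
python3 - <<'E'
from h import *
import pickle
k=pickle.load(open("k5.pkl","rb"));im=cv2.imread("pics/w5.png")
h=cv2.cvtColor(im,cv2.COLOR_BGR2HSV);m=(h[...,0]>12)&(h[...,0]<32)&(h[...,1]>110)&(h[...,2]>60)
w=np.zeros_like(m);w[175:200,312:342]=1;q=np.argwhere(m&w);print(len(q),q.mean(0),q.min(0),q.max(0))
nz=np.array([-.497,.0536,.866])
for s in(0,-.006,-.011):print((onz("wrist",q.mean(0),.1187+s*nz[2],k)-s*nz).round(4))
T=np.array(k["pose"]);M=T[:3,:3]
f=8;c=cv2.resize(im[170:245,230:330],None,fx=f,fy=f,interpolation=cv2.INTER_CUBIC)
# predicted circles in camera, tool frame from R (use saved state orientation approx now)
p,Mt=tool()
for off,z,r,col in((0,.115,.010,(0,255,0)),(0,.005,.019,(255,0,0)),(0,.060,.019,(0,0,255))):
    pts=np.array([proj("wrist",p+z*Mt[:,2]+r*(np.cos(a)*Mt[:,0]+np.sin(a)*Mt[:,1]),k)[::-1] for a in np.linspace(0,6.28,40)])
    cv2.polylines(c,[((pts-[230,170]+.5)*f).astype(np.int32)],True,col,1)
cv2.imwrite("pics/c5.png",c)
E
```

```text
92 [186.5326087  326.86956522] [182 322] [191 332]
[ 0.5306 -0.1549  0.1187]
[ 0.5295 -0.1557  0.1187]
[ 0.5287 -0.1564  0.1187]
```

View pics/c5.png

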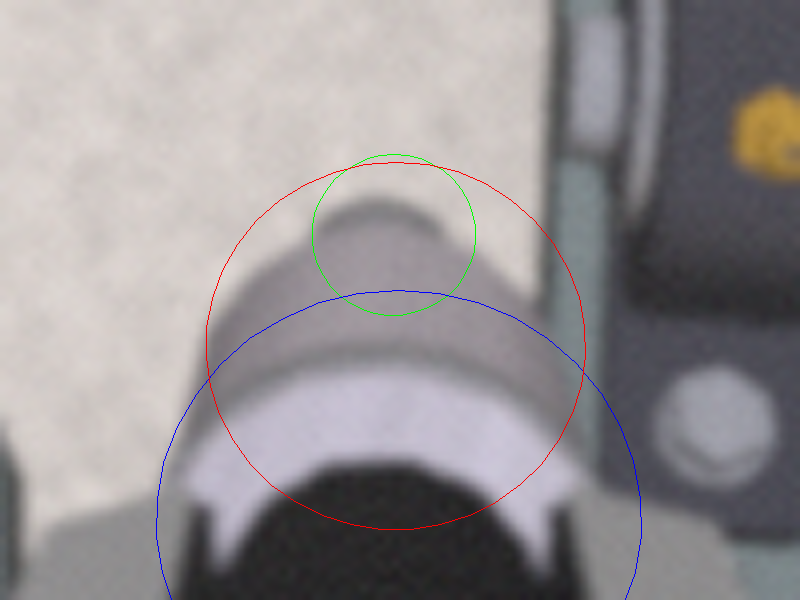

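```bash
python3 - <<'E'
from h import *
import pickle
k=pickle.load(open("k5.pkl","rb"));kn=calibration("wrist");p,M=tool();print(state()["time"],p)
A=np.eye(4);A[:3,:3]=M;A[:3,3]=p
B=np.array(k["pose"])@np.linalg.inv(np.array(kn["pose"]))@A
p,M=B[:3,3],B[:3,:3];print("tool at pic",p.round(4),M[:,2].round(4))
for dx in(0,-.001,-.002,-.003):
  for z,r,n in((.115,.010,"mouth"),(.060,.019,"resv bottom"),(.005,.019,"shoulder"),(.005,.013,"grip base"),(-.04,.013,"gun top")):
    pts=np.array([proj("wrist",p+z*M[:,2]+r*(np.cos(a)*M[:,0]+np.sin(a)*M[:,1])+dx*M[:,0],k) for a in np.linspace(0,6.28,60)])
    print(dx,n,"top row",pts[:,0].min().round(1),"cols",pts[:,1].min().round(1),pts[:,1].max().round(1))
E
```

```text
17.7333 [ 0.43736981 -0.08656546  0.27840193]
tool at pic [ 0.4336 -0.0846  0.2747] [ 0.5031 -0.0503 -0.8627]
0 mouth top row 194.7 cols 266.2 286.6
0 resv bottom top row 196.5 cols 252.9 299.8
0 shoulder top row 213.5 cols 246.3 306.2
0 grip base top row 222.9 cols 255.7 296.7
0 gun top top row 248.7 cols 249.6 302.5
-0.001 mouth top row 195.7 cols 266.3 286.6
-0.001 resv bottom top row 197.7 cols 252.9 299.8
-0.001 shoulder top row 215.1 cols 246.3 306.1
-0.001 grip base top row 224.4 cols 255.8 296.7
-0.001 gun top top row 250.6 cols 249.7 302.5
-0.002 mouth top row 196.7 cols 266.3 286.6
-0.002 resv bottom top row 198.9 cols 252.9 299.8
-0.002 shoulder top row 216.7 cols 246.3 306.1
-0.002 grip base top row 225.9 cols 255.8 296.7
-0.002 gun top top row 252.6 cols 249.7 302.4
-0.003 mouth top row 197.7 cols 266.3 286.5
-0.003 resv bottom top row 200.2 cols 252.9 299.7
-0.003 shoulder top row 218.2 cols 246.4 306.1
-0.003 grip base top row 227.5 cols 255.8 296.6
-0.003 gun top top row 254.5 cols 249.7 302.4
```

```bash
cat > tgt.py <<'E'
from h import *
import sys
C=np.array([.530,-.155,.1187]);p,M=tool();nz=np.array([-.497,.0536,.866])
off=np.array([-.0005,0,.115])
m=p+M@off
e=m-C;d=e@nz;print("mouth d",round(d,4),"lateral(world)",(e-d*nz).round(4),"lat tool",(M.T@(e-d*nz)).round(4))
for D in map(float,sys.argv[1:]):print(D,"tool shift",(M.T@(C+D*nz-m)).round(4))
E
python3 tgt.py .035 .01; python3 st.py
```

```text
mouth d 0.073 lateral(world) [ 0.0018  0.0584 -0.0026] lat tool [-0.0009 -0.0585  0.    ]
0.035 tool shift [0.0003 0.0585 0.038 ]
0.01 tool shift [-0.      0.0585  0.063 ]
17.73 [ 0.4374 -0.0866  0.2784] 
 [[ 0.8597 -0.0428  0.509 ]
 [-0.0181 -0.9984 -0.0534]
 [ 0.5105  0.0367 -0.8591]] 0.0255 [ 0.5 -0.6 -4.7] [-0.553 -0.269  2.008  0.281  0.929  0.936]
z err [-0.0119 -0.0002 -0.0069] ang 0.88 tilt 30.79
```

Request:
apply_moves(
  plan=[
    [0,[0,0.02,0.01],0],
    [0,[0,0.04,0.02],0],
    [0,[0,0.058,0.035],0],
    [0,[0,0.0585,0.038],0],
    [0,[0,0.0585,0.038],0],
  ],
)

```text
time: 18.15
eef_pos: [0.4559, -0.1489, 0.2486]
tool_rot: [0.024, 0.964, -0.016, 0.265]
ft_force: [0.7, 0.5, -3.4]
grip_width: 0.0253
```

Request:
apply_moves(
  plan=[
    [0,[0,0,0],0],
    [0,[0,0,0],0],
    [0,[0,0,0],0],
  ],
)

```text
time: 18.4
eef_pos: [0.4565, -0.1487, 0.2498]
tool_rot: [0.024, 0.964, -0.016, 0.265]
ft_force: [-0.2, -0.2, -4.4]
grip_width: 0.0253
```

```bash
python3 st.py;python3 tgt.py .01; python3 - <<'E'
from h import *
camera("wrist"); 
E
python3 tgt.py .01
```

```text
18.4 [ 0.4565 -0.1487  0.2498] 
 [[ 0.8586 -0.0433  0.5109]
 [-0.0177 -0.9983 -0.0549]
 [ 0.5124  0.0381 -0.8579]] 0.0253 [-0.2 -0.2 -4.4] [-0.704 -0.177  2.021  0.386  0.875  0.714]
z err [-0.0137  0.0013 -0.0081] ang 0.99 tilt 30.92
mouth d 0.0354 lateral(world) [ 0.0024 -0.0019  0.0015] lat tool [0.0029 0.0018 0.    ]
0.01 tool shift [-0.0033 -0.0018  0.0254]
mouth d 0.0354 lateral(world) [ 0.0021 -0.0017  0.0013] lat tool [0.0025 0.0016 0.    ]
0.01 tool shift [-0.0029 -0.0016  0.0253]
```

Request:
apply_moves(
  plan=[
    [0,[-0.003,-0.0017,0.008],0],
    [0,[-0.003,-0.0017,0.016],0],
    [0,[-0.003,-0.0017,0.024],0],
    [0,[-0.003,-0.0017,0.0245],0],
    [0,[-0.003,-0.0017,0.0245],0],
  ],
)

```text
time: 18.87
eef_pos: [0.4661, -0.1475, 0.2258]
tool_rot: [0.023, 0.964, -0.016, 0.265]
ft_force: [-0.5, -0.2, -3.1]
grip_width: 0.0255
```

```bash
python3 - <<'E'
from h import *
import pickle
p,M=tool();k=calibration("wrist");w=camera("wrist");s=camera("side");t=camera("top")
cv2.imwrite("pics/w6.png",w[...,::-1]);cv2.imwrite("pics/s6.png",s[...,::-1])
C=np.array([.530,-.155,.1187]);print("mouth w",proj("wrist",p+.115*M[:,2],k),"nip",proj("wrist",C,k), "side mouth",proj("side",p+.115*M[:,2]),"nip",proj("side",C))
f=lambda im,r,c,h,w:cv2.resize(im[r:r+h,c:c+w],(400,400),interpolation=cv2.INTER_CUBIC)
cv2.imwrite("pics/c6.png",np.hstack([f(w,170,240,70,70),f(s,80,240,80,80)])[...,::-1])
E
python3 st.py;python3 tgt.py .0
```

```text
mouth w [np.float64(204.71354734720327), np.float64(276.4215424552695)] nip [np.float64(202.23408066693395), np.float64(277.2368179055282)] side mouth [np.float64(119.61049386601823), np.float64(280.3482302007419)] nip [np.float64(121.79177356057934), np.float64(278.2186148991929)]
19.02 [ 0.4665 -0.1482  0.2271] 
 [[ 0.8586 -0.0432  0.5108]
 [-0.0176 -0.9983 -0.0549]
 [ 0.5123  0.0381 -0.8579]] 0.0255 [ 0.7  0.  -4.7] [-0.68  -0.142  2.055  0.398  0.803  0.707]
z err [-0.0137  0.0013 -0.0081] ang 0.99 tilt 30.91
mouth d 0.0108 lateral(world) [ 0.0002 -0.0001  0.0001] lat tool [0.0002 0.0001 0.    ]
0.0 tool shift [-0.0004 -0.0001  0.0108]
```

View pics/c6.png

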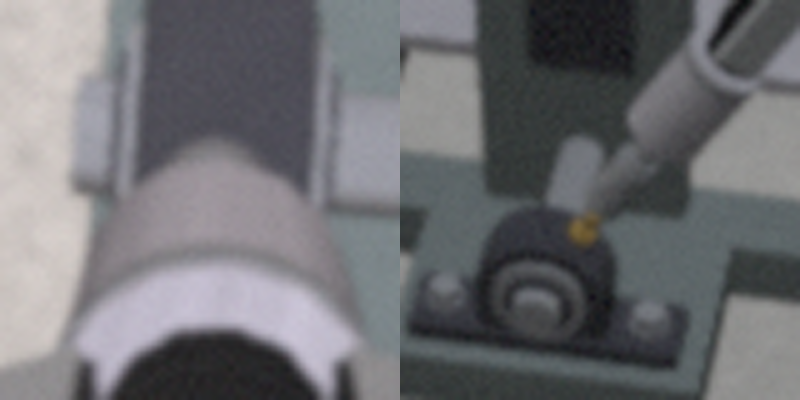

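Side view: the coupler mouth sits just over the brass nipple and in line with it. Pressing on along the tool axis.

Request:
apply_moves(
  plan=[
    [0,[-0.0003,0,0.003],0],
    [0,[-0.0003,0,0.006],0],
    [0,[-0.0003,0,0.009],0],
    [0,[-0.0003,0,0.012],0],
    [0,[-0.0003,0,0.012],0],
  ],
  grip_force=60,
)

```text
time: 19.43
eef_pos: [0.4718, -0.1489, 0.2157]
tool_rot: [0.024, 0.964, -0.016, 0.265]
ft_force: [-2.6, -1.3, -3.1]
grip_width: 0.025
```

```bash
python3 st.py;python3 tgt.py -.009 -.0185
```

```text
19.43 [ 0.4718 -0.1489  0.2157] 
 [[ 0.8596 -0.0428  0.5092]
 [-0.0173 -0.9984 -0.0548]
 [ 0.5108  0.0383 -0.8589]] 0.025 [-2.6 -1.3 -3.1] [-0.669 -0.121  2.068  0.404  0.769  0.702]
z err [-0.0121  0.0012 -0.0071] ang 0.89 tilt 30.81
mouth d -0.0018 lateral(world) [-0.0009 -0.0001 -0.0005] lat tool [-0.001   0.0001 -0.    ]
-0.009 tool shift [ 0.0009 -0.0001  0.0072]
-0.0185 tool shift [ 0.0008 -0.0002  0.0167]
```

Request:
apply_moves(
  plan=[
    [0,[0.0003,0,0.002],0],
    [0,[0.0003,0,0.004],0],
    [0,[0.0003,0,0.006],0],
    [0,[0.0003,0,0.008],0],
    [0,[0.0003,0,0.008],0],
  ],
)

```text
time: 19.85
eef_pos: [0.4761, -0.1495, 0.2089]
tool_rot: [0.024, 0.964, -0.015, 0.264]
ft_force: [-7.2, -1.0, 1.2]
grip_width: 0.025
```

```bash
python3 st.py;python3 tgt.py -.009 -.0185
```

```text
19.85 [ 0.4761 -0.1495  0.2089] 
 [[ 0.8597 -0.0425  0.509 ]
 [-0.0167 -0.9983 -0.055 ]
 [ 0.5105  0.0388 -0.859 ]] 0.025 [-7.2 -1.   1.2] [-0.661 -0.107  2.075  0.408  0.747  0.7  ]
z err [-0.0119  0.0015 -0.007 ] ang 0.88 tilt 30.79
mouth d -0.0098 lateral(world) [-0.0006 -0.0003 -0.0003] lat tool [-0.0007  0.0003 -0.    ]
-0.009 tool shift [ 0.0007 -0.0003 -0.0008]
-0.0185 tool shift [ 0.0006 -0.0003  0.0087]
```

Request:
apply_moves(
  plan=[
    [0,[-0.0005,0,0.002],0],
    [0,[-0.0005,0,0.004],0],
    [0,[-0.0005,0,0.006],0],
    [0,[-0.0005,0,0.006],0],
    [0,[-0.0005,0,0.006],0],
  ],
)

```text
time: 20.27
eef_pos: [0.4789, -0.1499, 0.2044]
tool_rot: [0.025, 0.964, -0.015, 0.265]
ft_force: [-5.9, 0.3, 3.6]
grip_width: 0.0254
```

```bash
python3 st.py;python3 tgt.py -.0185
```

```text
20.27 [ 0.4789 -0.1499  0.2044] 
 [[ 0.8593 -0.042   0.5098]
 [-0.0158 -0.9983 -0.0555]
 [ 0.5113  0.0396 -0.8585]] 0.0254 [-5.9  0.3  3.6] [-0.657 -0.098  2.081  0.412  0.731  0.696]
z err [-0.0127  0.002  -0.0075] ang 0.93 tilt 30.85
mouth d -0.0151 lateral(world) [-0.0004 -0.0005 -0.0002] lat tool [-0.0004  0.0005 -0.    ]
-0.0185 tool shift [ 0.0003 -0.0005  0.0034]
```

Request:
apply_moves(
  plan=[
    [0,[-0.0003,0,0.002],0],
    [0,[-0.0003,0,0.004],0],
    [0,[-0.0003,0,0.0045],0],
    [0,[-0.0003,0,0.0045],0],
    [0,[-0.0003,0,0.0045],0],
  ],
)

```text
time: 20.68
eef_pos: [0.4809, -0.1501, 0.2014]
tool_rot: [0.025, 0.964, -0.015, 0.265]
ft_force: [-9.2, 0.1, 5.9]
grip_width: 0.0251
```

```bash
python3 st.py;python3 tgt.py -.0185
```

```text
20.68 [ 0.4809 -0.1501  0.2014] 
 [[ 0.859  -0.0412  0.5104]
 [-0.0148 -0.9983 -0.0558]
 [ 0.5118  0.0404 -0.8581]] 0.0251 [-9.2  0.1  5.9] [-0.654 -0.092  2.085  0.415  0.72   0.693]
z err [-0.0133  0.0023 -0.0079] ang 0.97 tilt 30.89
mouth d -0.0187 lateral(world) [-0.0002 -0.0005 -0.0001] lat tool [-0.0002  0.0005  0.    ]
-0.0185 tool shift [ 0.0002 -0.0005 -0.0002]
```

```bash
python3 - <<'E'
from h import *
w=camera("wrist");s=camera("side")
F=[]
for i in range(6):camera("top");F.append(state()["ft_force"])
print(np.mean(F,0).round(1),(np.mean(F,0)+[0,0,4])@np.array([-.497,.0536,.866]))
f=lambda im,r,c,h,w:cv2.resize(im[r:r+h,c:c+w],(400,400),interpolation=cv2.INTER_CUBIC)
cv2.imwrite("pics/c7.png",np.hstack([f(w,170,240,70,70),f(s,80,240,80,80)])[...,::-1])
E
python3 st.py; python3 tgt.py
```

```text
[-8.6  0.4  5.2] 12.246222560617952
21.08 [ 0.4808 -0.15    0.2014] 
 [[ 0.8589 -0.0413  0.5104]
 [-0.0148 -0.9983 -0.0559]
 [ 0.5119  0.0405 -0.8581]] 0.0253 [-8.7  0.3  6. ] [-0.654 -0.092  2.085  0.415  0.72   0.693]
z err [-0.0133  0.0023 -0.0079] ang 0.97 tilt 30.9
mouth d -0.0187 lateral(world) [-0.0002 -0.0005 -0.0001] lat tool [-0.0002  0.0005  0.    ]
```

View pics/c7.png

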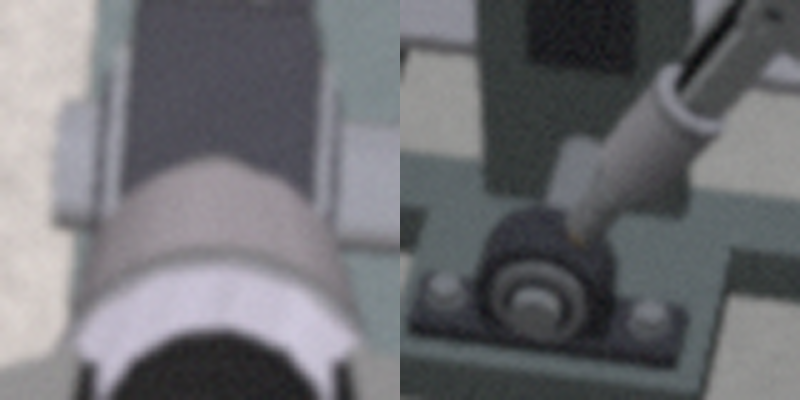

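The coupler covers the nipple, with only a sliver of the brass hexagon still showing. The push holds steady at about 12.2 N along the nipple, which puts the nose about 10 mm in.

```bash
python3 -c "
from workcell import *
print(hand_in(),state()['time'])"
```

```text
the job is handed in; nothing more can be done
the job is handed in; nothing more can be done
```

The job is done and handed in at about 21 s of the 56 s allowed. The gun is on the nipple, still gripped at 60 N and held pushed in.

- **Keys:** I pushed the stop key right down (force rose to 20 N at the bottom) and let it up. I then did the same with the square brake key (25 N). Neither run key nor any bystander was pushed, as far as the planned paths go; I didn't look at them again afterwards.
- **Gun:** I drew it straight up out of the block by its grip. The moves have no tilt, so I leaned the gun by pushing the arm against its reach limit, where the tilt carries over from call to call.
- **Coupling:** I pressed the coupler on along the nipple's axis.

**Last checks:**
- **Push:** about 12.2 N along the nipple, steady over 0.4 s, which the spring rate puts at roughly 10 mm of nose travel.
- **Travel by position:** the tool's position gives about 9.7 mm in, with 0.5 mm lateral error.
- **Seating:** the side image shows the nipple swallowed by the coupler. I never saw the snap itself as a force drop; I infer it from force, position and picture agreeing.

**What disagreed or was off:**
- The side camera was about 8 mm off against the other two, so I didn't use it for positions.
- The tool axis is about 1° off the nipple's, at 30.9° instead of 30°.
- A side force of about 3 N remains on the gun.

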